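Fill the measuring tray in order of length

TASK

The measured copper caps go into the numbered tray in order of length, and the shortest is already in pocket 1. First stand the medium domed cap in pocket 2, then the long domed cap in pocket 3, both upright on the pocket floor, lowering each one down before letting go rather than dropping it. Leave the short cap in its pocket, and leave the copper stud and the copper bush where they are.

Things in the scene. Friction and masses are not known exactly. Their poses are not given: they have to be found in the camera images.
- tray: Fixed flat aluminium tray, 92 (x) by 272 (y) by 20 mm high, origin at the centre of its underside. Four round pockets, 52 mm in diameter and 12 mm deep (floor 8 mm above the bench, dark rubber), stand in a row along its y axis, 64 mm apart, centres at x = +12 mm and y = +96, +32, -32, -96 mm: pockets 1, 2, 3, 4. Each pocket's number is shown by one to four small black dots on the rim at its -x side, the side towards the robot. The tray may be turned up to 0.4 rad either way.
- pocket2 (a point): Centre of the floor of pocket 2 (two dots), next to the pocket that holds the short cap; its axes are those of the tray, the rim is 12 mm above this point.
- pocket3 (a point): Centre of the floor of pocket 3 (three dots), the next one along; its axes are those of the tray, the rim is 12 mm above this point.
- pocket1 (a point): Centre of the floor of pocket 1 (one dot), the end pocket that already holds the short cap.
- cap_medium: Medium copper cap: a round solid 30 mm in diameter and 55 mm high with a domed top (straight-sided for the lowest 42 mm), 180 g give or take a third, standing upright on the bench. Origin at the centre of its flat underside, z along its axis to the dome.
- cap_long: Long copper cap: the same 30 mm diameter and domed top, but 80 mm high (straight-sided for the lowest 67 mm), 270 g give or take a third, standing upright on the bench. Origin at the centre of its flat underside, z along its axis to the dome.
- cap_short: Short copper cap, 30 mm in diameter and 30 mm high, domed, already in pocket 1: leave it there. Origin at the centre of its underside.
- stud: Bystander: copper stud with a round foot 38 mm wide and 18 mm high and a thinner flat-topped stem 20 mm wide, 50 mm high in all. Standing loose on the bench among the caps; leave it. Origin at the centre of its underside.
- bush: Bystander: copper bush, a thick ring 42 mm wide and 24 mm high with a 24 mm hole, lying loose on the bench among the caps; leave it. Origin at the centre of its underside.

How it is judged:
On the way, in this order (a step that is already met when the one before it is completed fails the run):
1. the medium cap stands upright on the floor of pocket 2, released (horizontal distance between cap_medium and pocket2 below 0.015 m and z of cap_medium in the frame of pocket2 between -0.004 and 0.005 m and angle between cap_medium's own z axis and vertical below 0.17 rad and contact force between the fingers and cap_medium below 0.1 N and linear speed of cap_medium below 0.03 m/s), for 0.2 s.
2. then the long cap stands upright on the floor of pocket 3, released (horizontal distance between cap_long and pocket3 below 0.015 m and z of cap_long in the frame of pocket3 between -0.004 and 0.005 m and angle between cap_long's own z axis and vertical below 0.17 rad and contact force between the fingers and cap_long below 0.1 N and linear speed of cap_long below 0.03 m/s), for 0.2 s.
At the end, for the whole second after the job is handed in: The medium cap stands in pocket 2, the long cap in pocket 3 and the short cap still in pocket 1, each with its underside on the pocket floor (within 5 mm), within 15 mm of the pocket's centre and within 10 degrees of upright; the medium and long caps are at rest and not touched by the fingers (all of step 1 and all of step 2 and horizontal distance between cap_short and pocket1 below 0.015 m and z of cap_short in the frame of pocket1 between -0.004 and 0.005 m and angle between cap_short's own z axis and vertical below 0.17 rad).
It fails at once if the medium cap is dropped (moves faster than 0.7 m/s while the fingers do not touch it, a fall of about 25 mm) (linear speed of cap_medium above 0.7 m/s and contact force between the fingers and cap_medium below 0.1 N).
It fails at once if the long cap is dropped (moves faster than 0.7 m/s while the fingers do not touch it, a fall of about 25 mm) (linear speed of cap_long above 0.7 m/s and contact force between the fingers and cap_long below 0.1 N).
It fails at once if the stud is moved more than 30 mm or knocked over (distance of stud from where it was at the start of the episode above 0.03 m or angle between stud's own z axis and vertical above 0.6 rad).
It fails at once if the bush is moved more than 30 mm or knocked over (distance of bush from where it was at the start of the episode above 0.03 m or angle between bush's own z axis and vertical above 0.6 rad).
It fails at once if the short cap is taken or knocked out of pocket 1 (horizontal distance between cap_short and pocket1 above 0.02 m or z of cap_short in the frame of pocket1 above 0.012 m or angle between cap_short's own z axis and vertical above 0.5 rad).
It also fails if it takes over 58 s, if anything falls off the work surface, if the arm or the gripper's body presses on something with over 40 N, if the wrist force passes 120 N, or if a joint passes its speed limit or range.

ROBOT

A 6-joint arm with a two-finger parallel gripper is mounted at the origin on the work surface. World frame = base frame: x ahead of the robot, y to its left, z up, the work surface at z = 0. Lengths are in m, angles in rad, forces in N, time in s.
With the tool pointing down it reaches from about 0.275 to 0.75 m from the base axis. Payload 10.2 kg.
Tool frame: the origin (TCP) lies at the very end of the fingers, on their centre line; the grasp point (between the pads) lies 19 mm behind it; z points along the fingers, y is the direction in which the jaws open and shut (so a half turn about z gives the same grasp; the last joint's range is limited). The gripper opens to 88 mm and grips with 3 to 60 N. Pads are 18 mm wide; open, the fingers measure 123 mm over their backs; the gripper's body (75 mm by 187 mm) begins 45 mm behind the grasp point.
Start: joints at [1.122, 0.313, 1.498, -0, 1.331, -0.223], TCP at [0.118, 0.512, 0.239] pointing down, gripper open.
Joint ranges: [-2.94, 2.94], [-0.97, 2.17], [0.19, 2.56], [-1.23, 4.37], [0.02, 3.11], [-2.88, 2.88]. Speed limits (rad/s): [2.39, 2.39, 3.01, 3.14, 3.14, 3.14].

INTERFACE

Orientations are given as a unit quaternion [w, x, y, z].
In Python, from plant import env gives the robot as it stands.
- The arm moves only by the tool drive_tool, never from a script. Its argument "series" is one flat list of numbers, 4 for each row, row after row: the shift along the tool's x, y, z scaled (see below), then the turn about the tool's z scaled (see below). A call has exactly 10 rows; each row is the pose to reach, as a shift and turn from the pose commanded when the call began, along the tool's axes at that moment, turning the shorter way round; what a row does not reach only later rows make up. The controller multiplies each number of a shift by 20 cm and each number of a turn by pi rad. A row lasts 1/8 s, in which the tool goes at most 62.5 mm and 10.7 degrees, less where a joint would pass 70% of its speed; a pose out of reach is approached as far as the arm can. A call with a number of a shift or a turn outside -1 to 1 is refused whole. A call with a gripper value outside its range is refused whole. "fingers" is the gripper command: -1 is fully open, 1 is shut, values between are in proportion, set as the call begins (left out, the last holds). The fingers move at their own pace and stop on an object; "squeeze" is the grip in N (left out, the last holds). Time passes only in rows, so rows that repeat a pose let the fingers close, or fill a call up. It gives the time, the measured TCP pose, the force and the opening at its end, in the units of the state.
- env.sense(): the state, without advancing time (a new reading comes with each control period).
- env.get_image(name): name is "scene" or "top" or "wrist"; returns a dict with "color" (384x512x3 uint8, red, green, blue), "mtx" (3x3 intrinsics, pixels), "rvec" (rotation vector, rad) and "tvec" (3), from world to camera coordinates, as OpenCV has them; the wrist camera has in their place "mount" (4x4, takes a point from camera to tool coordinates, whose origin is the TCP and whose axes are the flange's). Camera axes: x right, y down, z forward; pixel columns grow to the right and rows downward; lengths in m; the calibration is good to about 2 mm. A picture is of the moment at which its call begins: read the wrist's pose just before it. There is no depth.
- env.job_done(): hands the job in, once; it reports no verdict.
Trained networks look in the newest picture that a camera, given by its name, has taken for a name from the list of things; names that differ only in an ending like _2 or _b are one class to them, and where a whole thing is asked for, a point or a joint stands for the part that bears it (a point fixed in the world has none). Each returns a list of dicts, best first, with "score" (0 to 1); they miss things now and then, are a little off and sometimes report something else, mostly with a low value. They report only what shows in the picture. A call takes as long as a camera call.
- env.cut_out(camera, query): "mask" (384x512 bool, what is visible of it) and "box" ([left, top, right, bottom] in pixels, round what is visible of it).
- env.mark_of(camera, query): "pixel" ([column, row] in pixels: a listed point, or the origin of a listed thing).
The state is a dict: "time_s": time; "joints": joint angles; "dq": joint speeds; "joint_torque": joint torques, N m; "tool_pos": TCP position; "tool_rot": TCP orientation; "ft_force": force on the tool from outside, world axes, zero at the start; "torque": the same for the moment, N m; "opening": opening from 0.0 (shut) to 1.0 (fully open).
Only numpy, scipy, OpenCV 4.12 (cv2) and the standard library are available. Lean on these libraries where they do the work, as an engineer would, in place of code of your own. Each camera call takes 0.05 s, during which the arm holds its last target.

## Working session

There is one attempt and no reset: what is moved stays moved. The work goes in short steps, Python scripts to look and compute and a tool call to move; the robot and the scene stay as the last step left them, time stands still between calls to the robot, and variables do not carry over. Pictures are saved under pics/ and viewed, and the job is handed in when it is done.

Besides the shell and the picture viewer there is one more tool, called after "Call:" as name(argument=value, ...), one argument or row to a line, values as JSON. drive_tool: Moves the arm, as the interface text tells. Shifts and turns lie within -1 to 1; 1 stands for 20 cm of shift or pi rad of turn. Its arguments: {"type":"object","properties":{"series":{"type":"array","items":{"type":"number","minimum":-1,"maximum":1}},"fingers":{"type":"number"},"squeeze":{"type":"number"}},"required":["series"]}

```bash
mkdir -p pics; ls; cat > h.py <<'E'
import numpy as np, cv2
from plant import env
def cam(n):
    im=env.get_image(n); return im
def save(im,f):
    cv2.imwrite('pics/'+f, cv2.cvtColor(im['color'],cv2.COLOR_RGB2BGR))
def ray(im,px):
    R=cv2.Rodrigues(np.array(im['rvec'],float))[0]; t=np.array(im['tvec'],float).reshape(3)
    K=np.array(im['mtx'])
    d=R.T@np.linalg.solve(K,[px[0],px[1],1.]); return -R.T@t,d
def atz(im,px,z):
    o,d=ray(im,px); return o+d*(z-o[2])/d[2]
def proj(im,P):
    R=cv2.Rodrigues(np.array(im['rvec'],float))[0]; t=np.array(im['tvec'],float).reshape(3)
    q=(np.atleast_2d(P)@R.T+t)@np.array(im['mtx']).T; return q[:,:2]/q[:,2:]
E
python3 - <<'E'
from h import *
for c in ['scene','top']:
    im=cam(c); save(im,c+'0.png'); o,_=ray(im,(0,0)); print(c,o.round(3))
    for q in ['tray','pocket1','pocket2','pocket3','cap_medium','cap_long','cap_short','stud','bush']:
        z=.008 if ('pocket' in q or q=='cap_short') else 0
        print(q,[(np.round(r['pixel'],1).tolist(),round(r['score'],2),atz(im,r['pixel'],z).round(4).tolist()) for r in env.mark_of(c,q)][:3])
s=env.sense();print(s['time_s'],s['tool_pos'],s['tool_rot'],s['opening'])
E
```

```text
pics
scene [ 1.113 -0.632  0.568]
tray [([302.0, 173.2], 0.83, [0.4921, 0.2314, 0.0])]
pocket1 [([297.3, 179.7], 0.94, [0.5146, 0.182, 0.008]), ([311.4, 172.5], 0.92, [0.5161, 0.2409, 0.008]), ([323.4, 160.7], 0.73, [0.4967, 0.3226, 0.008])]
pocket2 [([297.3, 179.7], 0.94, [0.5146, 0.182, 0.008]), ([311.4, 172.5], 0.92, [0.5161, 0.2409, 0.008]), ([323.4, 160.7], 0.73, [0.4967, 0.3226, 0.008])]
pocket3 [([297.3, 179.7], 0.94, [0.5146, 0.182, 0.008]), ([311.4, 172.5], 0.92, [0.5161, 0.2409, 0.008]), ([323.4, 160.7], 0.73, [0.4967, 0.3226, 0.008])]
cap_medium [([144.1, 241.6], 0.93, [0.4495, -0.2481, 0.0])]
cap_long [([254.4, 235.3], 0.77, [0.5963, -0.0666, 0.0])]
cap_short [([325.9, 163.7], 0.51, [0.5127, 0.3124, 0.008]), ([310.0, 173.4], 0.31, [0.5166, 0.234, 0.008])]
stud [([198.0, 281.0], 0.84, [0.6208, -0.2458, 0.0])]
bush [([215.6, 217.9], 0.76, [0.4884, -0.0819, 0.0]), ([326.1, 160.9], 0.43, [0.4941, 0.3409, 0.0])]
top [0.347 0.025 0.995]
tray [([144.8, 212.4], 0.71, [0.4952, 0.2263, 0.0])]
pocket1 [([158.5, 207.8], 0.81, [0.5042, 0.1976, 0.008]), ([95.8, 207.3], 0.74, [0.5016, 0
[... 218 characters left out ...]
et3 [([158.5, 207.8], 0.81, [0.5042, 0.1976, 0.008]), ([95.8, 207.3], 0.74, [0.5016, 0.3243, 0.008]), ([127.8, 209.0], 0.65, [0.5, 0.2595, 0.008])]
cap_medium [([371.0, 242.7], 0.76, [0.4455, -0.2376, 0.0])]
cap_long [([286.6, 175.9], 0.49, [0.5804, -0.0633, 0.0])]
cap_short [([95.4, 209.0], 0.77, [0.4981, 0.3248, 0.008]), ([372.0, 244.9], 0.18, [0.4404, -0.2374, 0.008])]
stud [([283.5, 170.3], 0.53, [0.5922, -0.0566, 0.0]), ([369.3, 160.8], 0.51, [0.6183, -0.2376, 0.0]), ([158.2, 208.1], 0.16, [0.5048, 0.1996, 0.0])]
bush [([291.9, 226.2], 0.78, [0.475, -0.0753, 0.0])]
1.0 [0.11754671 0.51168321 0.2387157 ] [-8.36442292e-07  1.12676539e-01  9.93631721e-01 -5.61484568e-06] 0.9948846735528265
```

View pics/scene0.png

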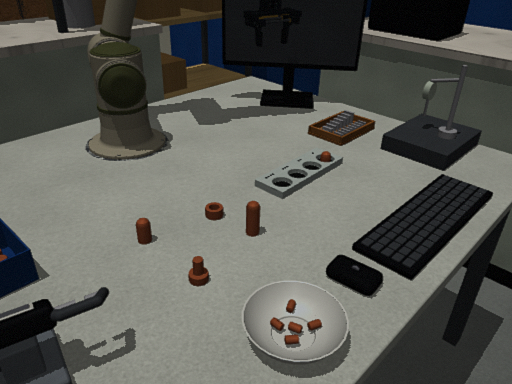

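View pics/top0.png

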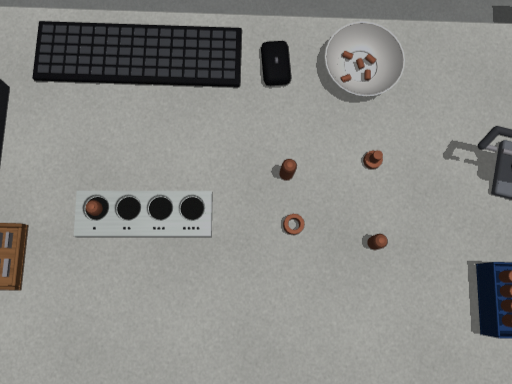

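The scene picture shows the medium cap at (144,230), the long one at (253,218), the bush at (214,210) and the stud at (199,270). The top picture shows the tray with the short cap in pocket 1 at (95,208), and pockets 2 and 3 at (128,208) and (160,208). Next I fit the positions from the outlines.

```bash
cat > fit.py <<'E'
from h import *
from scipy.optimize import least_squares
def solid(H,D=.03,dome=.013):
    a=np.linspace(0,2*np.pi,60); P=[]
    r=D/2
    for z,k in [(0,1),(H-dome,1)]+[(H-dome+dome*np.sin(t),np.cos(t)) for t in np.linspace(.1,1.57,8)]:
        P.append(np.c_[r*k*np.cos(a),r*k*np.sin(a),0*a+z])
    return np.vstack(P)
def ring(z,r,n=60):
    a=np.linspace(0,2*np.pi,n); return np.c_[r*np.cos(a),r*np.sin(a),0*a+z]
SH={'cap_medium':solid(.055),'cap_long':solid(.08),'cap_short':solid(.03),'bush':np.vstack([ring(0,.021),ring(.024,.021)])}
def modelbox(im,S,xy,z0=0):
    h=cv2.convexHull(proj(im,S+[xy[0],xy[1],z0]).astype(np.float32)).reshape(-1,2)
    m=cv2.moments(h); return np.array([h[:,0].min(),h[:,1].min(),h[:,0].max(),h[:,1].max(),m['m10']/m['m00'],m['m01']/m['m00']])
def maskbox(m):
    m=m.astype(np.uint8); n,l,s,c=cv2.connectedComponentsWithStats(m); k=1+np.argmax(s[1:,4]); x,y,w,h=s[k,:4]
    return np.array([x-.5,y-.5,x+w-.5,y+h-.5,c[k][0],c[k][1]])
def fit(obs,S,x0,z0=0):
    f=lambda p:np.concatenate([(modelbox(i,S,p,z0)-b)*[.5,.5,.5,.5,1,1] for i,b in obs])
    r=least_squares(f,x0); return r.x,r.fun
E
python3 - <<'E'
from fit import *
np.set_printoptions(precision=4,suppress=True)
ims={c:cam(c) for c in ['scene','top']}
def red(im):
    c=im['color'].astype(int); return (c[...,0]>45)&(c[...,0]>1.7*c[...,1])
for q,x0 in [('cap_medium',(.445,-.24)),('cap_long',(.585,-.065)),('bush',(.48,-.078))]:
    obs=[]
    for c in ims:
        r=env.cut_out(c,q); 
        for d in r[:2]: print(q,c,round(d['score'],2),np.round(d['box'],1))
        # red blob nearest to projected location
        mb=modelbox(ims[c],SH[q],x0); m=np.zeros((384,512),bool); x1,y1,x2,y2=mb[:4].astype(int); m[y1-8:y2+9,x1-8:x2+9]=red(ims[c])[y1-8:y2+9,x1-8:x2+9]
        b=maskbox(m); print('  red',b.round(1)); obs.append((ims[c],b))
    for k in ([0],[1],[0,1]):
        p,f=fit([obs[i] for i in k],SH[q],x0); print('  ',k,p,f.round(1))
# tray
im=ims['top']; g=im['color'].astype(int)
big=cv2.resize(im['color'][170:260,50:240],None,fx=4,fy=4,interpolation=cv2.INTER_CUBIC); cv2.imwrite('pics/tray.png',big[...,::-1])
dark=(g.max(2)<45)
n,l,s,c=cv2.connectedComponentsWithStats(dark.astype(np.uint8))
for k in range(1,n):
    if s[k,4]>100 and 60<c[k][0]<220 and 180<c[k][1]<240:
        m=(l==k).astype(np.uint8); cs,_=cv2.findContours(m,cv2.RETR_EXTERNAL,cv2.CHAIN_APPROX_NONE); e=cv2.fitEllipse(cv2.convexHull(cs[0])) ; print(s[k],e, atz(im,e[0],.02))
for n_ in ['pocket2']: print(proj(im,[[.5,.26,.02],[.5,.26+.026,.02],[.5,.26-.026,.02]]))
E
```

```text
cap_medium scene 0.83 [135.  218.3 153.5 247.6]
  red [135.5 217.5 148.5 243.5 142.2 229.9]
cap_medium top 0.84 [364.4 233.5 389.6 248.3]
  red [373.5 243.5 374.5 245.5 374.  244.5]
   [0] [ 0.4409 -0.2439] [-0.8 -0.7  1.1 -0.1  0.  -0.1]
   [1] [ 0.4433 -0.2373] [-5.  -4.6  4.9  2.8 -0.  -1.7]
   [0, 1] [ 0.4373 -0.2377] [-0.1 -1.7  1.8 -1.1  1.5 -2.  -4.8 -3.1  5.1  4.3  0.3  1.3]
cap_long scene 0.71 [249.7 202.5 259.5 238.5]
  red [245.5 200.5 258.5 235.5 251.8 217.7]
cap_long top 0.7 [279.2 160.3 300.9 176.3]
  red [283.5 172.5 286.5 174.5 285.2 173.8]
   [0] [ 0.5835 -0.0627] [-0.5 -0.3  0.4  0.3 -0.   0.4]
   [1] [ 0.5743 -0.0566] [-3.7 -4.5  3.7  5.6 -0.3  0.8]
   [0, 1] [ 0.5782 -0.0585] [-0.7 -1.2  0.1 -0.6 -0.4 -1.3 -3.2 -5.5  4.2  4.7  0.7 -1.1]
bush scene 0.71 [207.6 204.5 223.4 219.7]
bush scene 0.32 [253.2 150.7 344.  199.7]
  red [204.5 202.5 222.5 219.5 213.  210.3]
bush top 0.49 [283.4 213.2 304.6 236.1]
  red [294.5 217.5 295.5 218.5 295.  218. ]
   [0] [ 0.4759 -0.0777] [-0.4 -0.6 -0.   0.3  0.1  0.4]
   [1] [ 0.4902 -0.0806] [-5.1 -5.3  5.4  5.3  0.3  0. ]
   [0, 1] [ 0.4827 -0.0777] [ 0.6 -0.   1.   1.   2.1  1.6 -5.8 -3.5  4.6  7.1 -1.2  3.6]
[ 86 197  22  23 180] ((96.63934326171875, 207.78121948242188), (20.45232582092285, 22.850772857666016), 43.246089935302734) [0.4988 0.3189 0.02  ]
[118 197  22  23 380] ((128.40782165527344, 207.9254913330078), (20.955564498901367, 22.502994537353516), 53.05784225463867) [0.5003 0.2556 0.02  ]
[149 198  23  22 387] ((160.19082641601562, 207.85333251953125), (21.31349754333496, 22.6281795501709), 65.12290954589844) [0.5023 0.1921 0.02  ]
[181 198  23  22 384] ((191.86648559570312, 208.01499938964844), (21.517040252685547, 22.280027389526367), 75.57083129882812) [0.5037 0.1287 0.02  ]
[[126.1981 208.026 ]
 [113.1791 207.6641]
 [139.2049 208.3875]]
```

```bash
python3 - <<'E'
from h import *
s=env.sense();print(s['time_s'])
im=cam('wrist'); save(im,'w0.png'); print(im['mtx'],im['mount'])
E
```

```text
1.4
[[324.95862838   0.         253.6270548 ]
 [  0.         324.95862838 192.39226179]
 [  0.           0.           1.        ]] [[-1.00139214e-03 -9.60782795e-01 -2.77300231e-01  7.12283059e-02]
 [ 9.99998361e-01 -1.38032494e-03  1.17130071e-03 -9.70771653e-04]
 [-1.50812999e-03 -2.77298604e-01  9.60782603e-01 -1.46075600e-01]
 [ 0.00000000e+00  0.00000000e+00  0.00000000e+00  1.00000000e+00]]
```

View pics/tray.png

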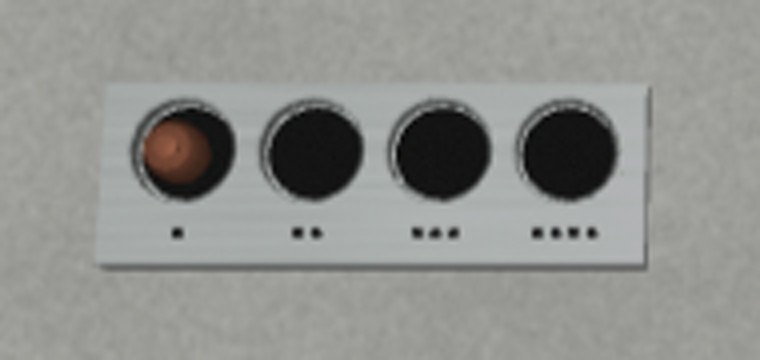

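View pics/w0.png

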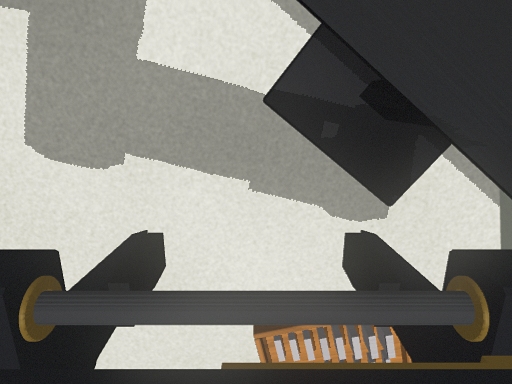

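```bash
cat >> fit.py <<'E'
def red(im):
    c=im['color'].astype(float); return (c[...,0]>1.35*c[...,2])&(c[...,0]>25)
def near(im,S,x0,z0=0,pad=5):
    mb=modelbox(im,S,x0,z0); m=np.zeros((384,512),bool); x1,y1,x2,y2=mb[:4].astype(int)
    sl=np.s_[max(y1-pad,0):y2+pad+1,max(x1-pad,0):x2+pad+1]; m[sl]=red(im)[sl]; return m
E
python3 - <<'E'
from fit import *
np.set_printoptions(precision=4,suppress=True)
ims={c:cam(c) for c in ['scene','top']}
SH['stud']=np.vstack([ring(0,.019),ring(.018,.019)])
for q,x0,z0 in [('cap_medium',(.441,-.24),0),('cap_long',(.583,-.063),0),('bush',(.476,-.078),0),('cap_short',(.5,.323),.008)]:
    obs=[]
    for c in ims:
        m=near(ims[c],SH[q],x0,z0)
        if c=='scene': m|=0
        obs.append((ims[c],maskbox(m)))
    for k in ([0],[1],[0,1]):
        p,f=fit([obs[i] for i in k],SH[q],x0,z0); print(q,k,p,f.round(1))
im=ims['top'];c=im['color'].astype(float)
# tray: not-bench segmentation -> use lightness/hue of tray
print(c[180,60],c[228,130],c[193,110],c[150,130])
big=cv2.resize(im['color'],None,fx=4,fy=4,interpolation=cv2.INTER_CUBIC).astype(float)
d=(big[...,2]-big[...,0]); m=((d>0)).astype(np.uint8); m[:170*4]=0;m[260*4:]=0;m[:,:50*4]=0;m[:,240*4:]=0
m=cv2.morphologyEx(m,cv2.MORPH_OPEN,np.ones((7,7)));cv2.imwrite('pics/m.png',m[680:1040,200:960]*255)
E
```

```text
Traceback (most recent call last):
numpy._core._exceptions._UFuncOutputCastingError: Cannot cast ufunc 'bitwise_or' output from dtype('int64') to dtype('bool') with casting rule 'same_kind'
```

```bash
python3 - <<'E'
from fit import *
np.set_printoptions(precision=4,suppress=True)
ims={c:cam(c) for c in ['scene','top']}
for q,x0,z0 in [('cap_medium',(.441,-.24),0),('cap_long',(.583,-.063),0),('bush',(.476,-.078),0),('cap_short',(.5,.323),.008)]:
    obs=[(ims[c],maskbox(near(ims[c],SH[q],x0,z0))) for c in ims]
    for k in ([0],[1],[0,1]):
        p,f=fit([obs[i] for i in k],SH[q],x0,z0); print(q,k,p,f.round(1))
im=ims['top'];c=im['color'].astype(float)
print(c[180,60],c[228,130],c[193,110],c[150,130])
big=cv2.resize(im['color'],None,fx=4,fy=4,interpolation=cv2.INTER_CUBIC).astype(float)
d=(big[...,2]-big[...,0]); m=((d>0)).astype(np.uint8); m[:170*4]=0;m[260*4:]=0;m[:,:50*4]=0;m[:,240*4:]=0
m=cv2.morphologyEx(m,cv2.MORPH_OPEN,np.ones((7,7)));cv2.imwrite('pics/m.png',m[680:1040,200:960]*255)
E
```

```text
cap_medium [0] [ 0.4448 -0.244 ] [-0.3 -0.3  0.1  0.3 -0.   0. ]
cap_medium [1] [ 0.4464 -0.2443] [-0.3 -0.4  0.7  0.1  0.4 -0. ]
cap_medium [0, 1] [ 0.4454 -0.2437] [-0.2 -0.3  0.2  0.4  0.3  0.1 -0.4 -0.1  0.5  0.4  0.1  0.5]
cap_long [0] [ 0.5843 -0.062 ] [-0.3 -0.3  0.1 -0.1 -0.  -0.1]
cap_long [1] [ 0.586  -0.0618] [-0.4 -0.4  0.1  0.4  0.1  0. ]
cap_long [0, 1] [ 0.5856 -0.062 ] [-0.  -0.2  0.3 -0.   0.4  0.1 -0.3 -0.3  0.1  0.5  0.2  0.2]
bush [0] [ 0.4765 -0.0766] [-0.1 -0.1  0.2  0.3  0.  -0. ]
bush [1] [ 0.4785 -0.0762] [-0.2 -0.4  0.3  0.1 -0.1  0. ]
bush [0, 1] [ 0.4778 -0.0766] [ 0.1 -0.   0.4  0.4  0.4  0.2 -0.1 -0.3  0.4  0.3  0.1  0.3]
cap_short [0] [0.4972 0.3279] [-0.1 -0.2  0.1  0.5 -0.   0. ]
cap_short [1] [0.5001 0.3251] [-0.2  0.3  0.2 -0.1  0.1 -0.3]
cap_short [0, 1] [0.4998 0.3254] [ 0.   0.1  0.2  0.8  0.2  0.6 -0.3  0.4  0.1  0.  -0.1 -0.1]
[157. 157. 153.] [103. 106. 105.] [167. 173. 171.] [156. 156. 152.]
```

View pics/m.png

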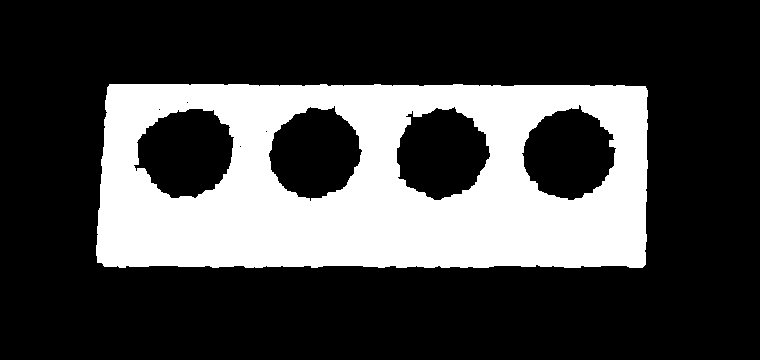

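```bash
python3 - <<'E'
from fit import *
from scipy.optimize import minimize
np.set_printoptions(precision=4,suppress=True)
im=cam('top'); big=cv2.resize(im['color'],None,fx=4,fy=4,interpolation=cv2.INTER_CUBIC).astype(float)
d=(big[...,2]-big[...,0]); m=((d>0)).astype(np.uint8); m[:680]=0;m[1040:]=0;m[:,:200]=0;m[:,960:]=0
m=cv2.morphologyEx(m,cv2.MORPH_OPEN,np.ones((7,7)))
cs,_=cv2.findContours(m,cv2.RETR_EXTERNAL,cv2.CHAIN_APPROX_NONE); c=max(cs,key=cv2.contourArea)
mm=np.zeros_like(m); cv2.drawContours(mm,[c],-1,1,-1)
def R(a): return np.array([[np.cos(a),-np.sin(a)],[np.sin(a),np.cos(a)]])
def tr(p,L): L=np.array(L,float); return np.c_[L[:,:2]@R(p[2]).T+p[:2],L[:,2]]
for nm,zs in [('top',[.02]),('box',[0,.02])]:
    L=[[sx*.046,sy*.136,z] for z in zs for sx in(-1,1) for sy in (-1,1)]
    def cost(p):
        q=(proj(im,tr(p,L))+.5)*4-.5; h=cv2.convexHull(q.astype(np.float32)); t=np.zeros_like(m)
        cv2.fillConvexPoly(t,np.round(h*16).astype(np.int32),1,shift=4); return float((t!=mm).sum())
    r=minimize(cost,[.49,.225,-.02],method='Nelder-Mead',options=dict(initial_simplex=[[.49,.225,-.02],[.485,.225,-.02],[.49,.22,-.02],[.49,.225,.02]],xatol=1e-5))
    print(nm,r.x,r.fun,mm.sum()); 
    P=tr(r.x,[[.012,y,.008] for y in (.096,.032,-.032,-.096)]); print(P)
    # rim pts check
    out=big.astype(np.uint8)[680:1040,200:960,::-1].copy()
    for y in (.096,.032,-.032,-.096):
        a=np.linspace(0,6.28,80); q=(proj(im,tr(r.x,np.c_[.012+.026*np.cos(a),y+.026*np.sin(a),0*a+.02]))+.5)*4-.5-[200,680]
        cv2.polylines(out,[np.round(q).astype(np.int32)],True,(0,0,255),1)
    cv2.imwrite(f'pics/fit_{nm}.png',out)
# dots
g=big.max(2)
E
```

```text
top [0.4902 0.2252 0.0268] 720.0 99423
[[0.4996 0.3215 0.008 ]
 [0.5014 0.2575 0.008 ]
 [0.5031 0.1935 0.008 ]
 [0.5048 0.1295 0.008 ]]
box [0.4908 0.2257 0.027 ] 2906.0 99423
[[0.5002 0.322  0.008 ]
 [0.5019 0.258  0.008 ]
 [0.5036 0.1941 0.008 ]
 [0.5054 0.1301 0.008 ]]
```

View pics/fit_top.png

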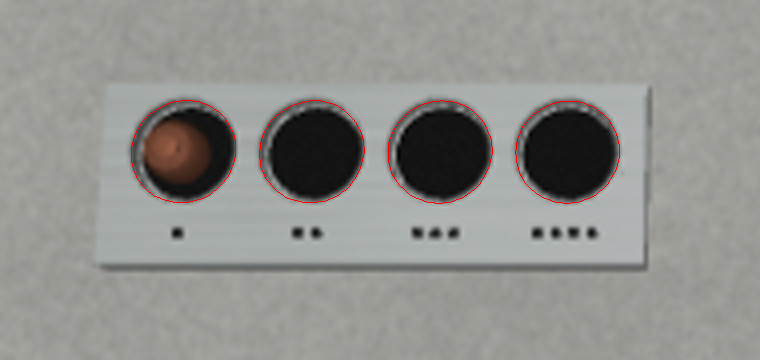

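Both cameras agree to about 2 mm, and the projected pocket rims match the picture. The targets are medium (0.445, -0.244), long (0.586, -0.062), pocket 2 (0.501, 0.2575), pocket 3 (0.503, 0.1935), with tray yaw 0.027. I'll turn the jaws along world x and head for the medium cap.

Call:
drive_tool(
  series=[-0.1, -0.1, 0, 0.05, -0.22, -0.22, 0, 0.1, -0.34, -0.34, 0, 0.15, -0.46, -0.46, 0, 0.2, -0.58, -0.58, 0, 0.25, -0.7, -0.7, 0, 0.3, -0.82, -0.82, 0, 0.35, -0.94, -0.94, 0, 0.4, -1, -1, 0, 0.42, -1, -1, 0, 0.42],
  fingers=-1,
  squeeze=25,
)

```text
time_s: 2.95
tool_pos: [0.2681, 0.2715, 0.2389]
tool_rot: [0.0, 0.699, 0.716, 0.0]
ft_force: [-0.7, -0.1, -0.4]
opening: 0.999
```

```bash
cat > to.py <<'E'
import sys
from h import *
from scipy.spatial.transform import Rotation as Ro
s=env.sense(); q=s['tool_rot']; R=Ro.from_quat([q[1],q[2],q[3],q[0]]).as_matrix(); p=np.array(s['tool_pos'])
print('t',s['time_s'],'pos',p.round(4),'yaw_y',round(float(np.arctan2(R[1,1],R[0,1])),4),'open',round(s['opening'],3),'F',np.round(s['ft_force'],2),'q',np.round(s['joints'],2))
t=np.array([float(a) for a in sys.argv[1:4]])
if len(t): print('shift',(R.T@(t-p)/.2).round(3))
E
python3 to.py .4454 -.2437 .15
```

```text
t 2.95 pos [0.2681 0.2715 0.2389] yaw_y 0.0241 open 0.999 F [-0.68 -0.15 -0.44] q [ 0.48 -0.01  1.88  0.    1.27  0.46]
shift [-2.597  0.824  0.444]
```

Call:
drive_tool(
  series=[-0.1, 0.1, 0, 0, -0.25, 0.25, 0, 0, -0.4, 0.4, 0, 0, -0.55, 0.55, 0.1, 0, -0.7, 0.7, 0.1, 0, -0.82, 0.8, 0.2, 0, -0.94, 0.82, 0.2, 0, -1, 0.82, 0.2, 0, -1, 0.82, 0.2, 0, -1, 0.82, 0.2, 0],
)

```text
time_s: 4.2
tool_pos: [0.4366, 0.0771, 0.199]
tool_rot: [0.0, 0.698, 0.716, 0.0]
ft_force: [-0.6, 0.0, 0.6]
opening: 1.0
```

Call:
drive_tool(
  series=[-0.1, 0, 0, 0, -0.25, 0, 0, 0, -0.4, 0, 0, 0, -0.6, 0, 0, 0, -0.8, 0, 0, 0, -0.9, 0, 0, 0, -1, 0, 0, 0, -1, 0, 0, 0, -1, 0, 0, 0, -1, 0, 0, 0],
)

```text
time_s: 5.45
tool_pos: [0.4419, -0.1228, 0.1988]
tool_rot: [0.0, 0.698, 0.716, 0.0]
ft_force: [0.2, 0.0, -0.6]
opening: 1.001
```

```bash
python3 to.py .4454 -.2437 .018
```

```text
t 5.45 pos [ 0.4419 -0.1228  0.1988] yaw_y 0.0267 open 1.001 F [ 0.18  0.03 -0.56] q [-0.53  0.2   1.75  0.    1.19 -0.55]
shift [-0.605  0.001  0.904]
```

Call:
drive_tool(
  series=[-0.1, 0, 0, 0, -0.25, 0, 0.1, 0, -0.4, 0, 0.2, 0, -0.52, 0, 0.3, 0, -0.605, 0, 0.4, 0, -0.605, 0, 0.45, 0, -0.605, 0, 0.45, 0, -0.605, 0, 0.45, 0, -0.605, 0, 0.45, 0, -0.605, 0, 0.45, 0],
)

```text
time_s: 6.7
tool_pos: [0.4451, -0.2446, 0.1091]
tool_rot: [0.0, 0.698, 0.716, 0.0]
ft_force: [0.4, 0.8, 0.1]
opening: 0.999
```

```bash
python3 to.py .4454 -.2437 .018; cat > w.py <<'E'
import sys
from h import *
from scipy.spatial.transform import Rotation as Ro
def wrist():
    s=env.sense(); im=cam('wrist'); q=s['tool_rot']
    T=np.eye(4);T[:3,:3]=Ro.from_quat([q[1],q[2],q[3],q[0]]).as_matrix();T[:3,3]=s['tool_pos']
    M=np.linalg.inv(T@np.array(im['mount'])); im['rvec']=cv2.Rodrigues(M[:3,:3])[0]; im['tvec']=M[:3,3]; return im
E
python3 - <<'E'
from w import *
from fit import *
im=wrist()
from fit import SH
h=cv2.convexHull(proj(im,SH['cap_medium']+[.4454,-.2437,0]).astype(np.float32))
cv2.polylines(im['color'],[np.round(h).astype(np.int32)],True,(0,255,0),1); save(im,'w1.png')
E
```

```text
t 6.7 pos [ 0.4451 -0.2446  0.1091] yaw_y 0.0258 open 0.999 F [0.39 0.76 0.13] q [-0.73  0.42  1.71  0.    1.01 -0.76]
shift [0.004 0.001 0.456]
```

View pics/w1.png

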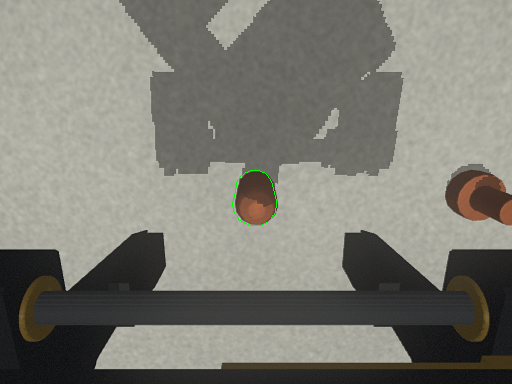

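The wrist picture shows the medium cap at (256,198), and the predicted outline matches it within a pixel. It is centred between the jaws, so I descend and grip.

Call:
drive_tool(
  series=[0, 0, 0.06, 0, 0, 0, 0.12, 0, 0, 0, 0.18, 0, 0.005, 0, 0.24, 0, 0.005, 0, 0.3, 0, 0.005, 0, 0.36, 0, 0.005, 0, 0.41, 0, 0.005, 0, 0.44, 0, 0.005, 0, 0.455, 0, 0.005, 0, 0.455, 0],
)

```text
time_s: 8.0
tool_pos: [0.445, -0.2437, 0.0178]
tool_rot: [0.0, 0.698, 0.716, 0.0]
ft_force: [-0.6, -0.2, -0.5]
opening: 1.001
```

Call:
drive_tool(
  series=[0, 0, 0, 0, 0, 0, 0, 0, 0, 0, 0, 0, 0, 0, 0, 0, 0, 0, 0, 0, 0, 0, 0, 0, 0, 0, 0, 0, 0, 0, 0, 0, 0, 0, 0, 0, 0, 0, 0, 0],
  fingers=1,
  squeeze=25,
)

```text
time_s: 9.25
tool_pos: [0.445, -0.2437, 0.0178]
tool_rot: [0.0, 0.698, 0.716, 0.0]
ft_force: [2.0, 0.1, 0.8]
opening: 0.331
```

```bash
python3 to.py .5014 .2575 .15
```

```text
t 9.25 pos [ 0.445  -0.2437  0.0178] yaw_y 0.0255 open 0.331 F [2.04 0.06 0.82] q [-0.73  0.57  1.77  0.    0.8  -0.76]
shift [ 2.498  0.346 -0.661]
```

Opening 0.33 is about 29 mm, so the cap is held. Next I lift it and carry it over.

Call:
drive_tool(
  series=[0, 0, -0.05, 0, 0, 0, -0.15, 0, 0, 0, -0.3, 0, 0, 0, -0.45, 0, 0.1, 0, -0.58, 0, 0.25, 0.05, -0.66, 0, 0.45, 0.1, -0.66, 0, 0.65, 0.15, -0.66, 0, 0.85, 0.2, -0.66, 0, 1, 0.2, -0.66, 0],
)

```text
time_s: 10.5
tool_pos: [0.4797, -0.0411, 0.15]
tool_rot: [-0.0, 0.698, 0.716, -0.0]
ft_force: [0.3, -0.1, -1.3]
opening: 0.33
```

Call:
drive_tool(
  series=[0.15, 0, 0, 0, 0.35, 0.05, 0, 0, 0.55, 0.1, 0, 0, 0.7, 0.14, 0, 0, 0.85, 0.14, 0, 0, 0.95, 0.14, 0, 0, 1, 0.14, 0, 0, 1, 0.14, 0, 0, 1, 0.14, 0, 0, 1, 0.14, 0, 0],
)

```text
time_s: 11.75
tool_pos: [0.5028, 0.1573, 0.1498]
tool_rot: [0.0, 0.698, 0.716, -0.0]
ft_force: [0.2, 0.1, -1.4]
opening: 0.329
```

```bash
python3 to.py .5014 .2575 .07
```

```text
t 11.75 pos [0.5028 0.1573 0.1498] yaw_y 0.0247 open 0.329 F [ 0.19  0.14 -1.39] q [ 0.08  0.4   1.61 -0.    1.12  0.06]
shift [0.501 0.006 0.399]
```

Call:
drive_tool(
  series=[0.15, 0, 0, 0, 0.3, 0, 0, 0, 0.42, 0, 0, 0, 0.5, 0.005, 0.05, 0, 0.5, 0.005, 0.15, 0, 0.5, 0.005, 0.25, 0, 0.5, 0.005, 0.35, 0, 0.5, 0.005, 0.4, 0, 0.5, 0.005, 0.4, 0, 0.5, 0.005, 0.4, 0],
)

```text
time_s: 13.0
tool_pos: [0.5016, 0.258, 0.0704]
tool_rot: [0.0, 0.698, 0.716, 0.0]
ft_force: [0.9, -0.0, -0.6]
opening: 0.332
```

```bash
python3 to.py .5014 .2575 .0268; python3 - <<'E'
from w import *
from fit import *
im=wrist(); s=env.sense()['tool_pos']
for S,c,o in [(SH['cap_medium'],(0,255,0),[s[0],s[1],s[2]-.018]),(ring(.02,.026),(255,255,0),[.5014,.2575,0]),(ring(.02,.026),(255,255,0),[.5031,.1935,0]),(ring(.02,.026),(255,255,0),[.4996,.3215,0])]:
    h=cv2.convexHull(proj(im,S+o).astype(np.float32)); cv2.polylines(im['color'],[np.round(h).astype(np.int32)],True,c,1)
save(im,'w2.png')
b=cam('top');c=cam('scene'); 
cv2.imwrite('pics/t2.png',np.hstack([cv2.resize(b['color'][150:270,40:240],None,fx=2,fy=2),cv2.resize(c['color'][100:220,230:390],None,fx=2,fy=2)])[...,::-1])
E
```

```text
t 13.0 pos [0.5016 0.258  0.0704] yaw_y 0.0254 open 0.332 F [ 0.88 -0.04 -0.63] q [ 0.27  0.58  1.57 -0.    0.99  0.24]
shift [-0.002 -0.001  0.218]
```

View pics/w2.png

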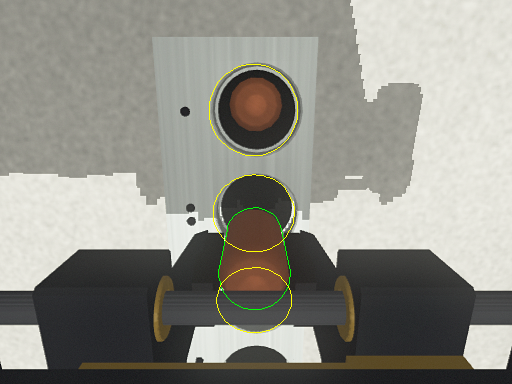

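View pics/t2.png

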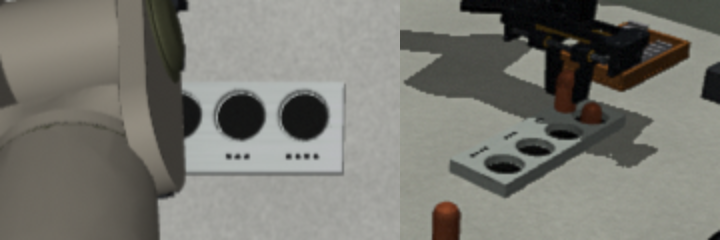

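The wrist picture shows the cap above pocket 2, whose rim is near (255,212) next to two dots. The predicted rims fall within 1–2 mm of the real ones. I'll lower slowly.

Call:
drive_tool(
  series=[0, 0, 0.04, 0, 0, 0, 0.08, 0, 0, 0, 0.12, 0, 0, 0, 0.15, 0, 0, 0, 0.17, 0, 0, 0, 0.185, 0, 0, 0, 0.2, 0, 0, 0, 0.21, 0, 0, 0, 0.217, 0, 0, 0, 0.217, 0],
)

```text
time_s: 14.4
tool_pos: [0.5011, 0.2579, 0.0263]
tool_rot: [0.0, 0.698, 0.716, -0.0]
ft_force: [0.1, 0.8, -0.9]
opening: 0.335
```

```bash
python3 to.py .5014 .2575 .026
```

```text
t 14.4 pos [0.5011 0.2579 0.0263] yaw_y 0.0256 open 0.335 F [ 0.1   0.8  -0.89] q [ 0.27  0.65  1.6  -0.    0.9   0.24]
shift [-0.002  0.001  0.001]
```

Call:
drive_tool(
  series=[0, 0, 0.002, 0, 0, 0, 0.004, 0, 0, 0, 0.006, 0, 0, 0, 0.006, 0, 0, 0, 0.006, 0, 0, 0, 0.006, 0, 0, 0, 0.006, 0, 0, 0, 0.006, 0, 0, 0, 0.006, 0, 0, 0, 0.006, 0],
)

```text
time_s: 15.65
tool_pos: [0.5013, 0.258, 0.0258]
tool_rot: [0.0, 0.698, 0.716, 0.0]
ft_force: [-1.9, -0.7, 6.0]
opening: 0.331
```

A 6 N upward force means the cap is on the floor. I'll release.

Call:
drive_tool(
  series=[0, 0, 0, 0, 0, 0, 0, 0, 0, 0, 0, 0, 0, 0, 0, 0, 0, 0, 0, 0, 0, 0, 0, 0, 0, 0, -0.05, 0, 0, 0, -0.15, 0, 0, 0, -0.3, 0, 0, 0, -0.45, 0],
  fingers=-1,
)

```text
time_s: 16.9
tool_pos: [0.5012, 0.2579, 0.1168]
tool_rot: [0.0, 0.698, 0.716, 0.0]
ft_force: [-0.4, -0.1, 0.1]
opening: 0.999
```

```bash
python3 to.py .5856 -.062 .17;  python3 - <<'E'
from w import *
from fit import *
im=wrist()
h=cv2.convexHull(proj(im,SH['cap_medium']+[.5014,.2575,.008]).astype(np.float32)); cv2.polylines(im['color'],[np.round(h).astype(np.int32)],True,(0,255,0),1)
save(im,'w3.png')
E
```

```text
t 16.9 pos [0.5012 0.2579 0.1168] yaw_y 0.0255 open 0.999 F [-0.4  -0.1   0.07] q [ 0.27  0.52  1.53 -0.    1.09  0.24]
shift [-1.61   0.381 -0.266]
```

View pics/w3.png

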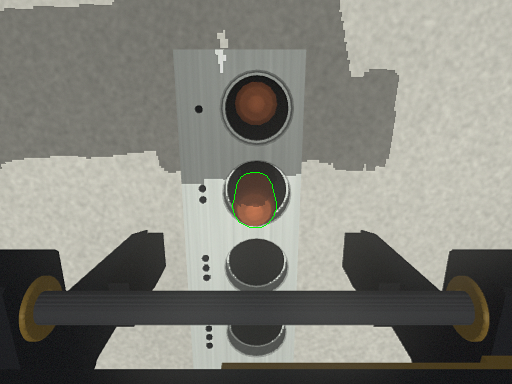

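The medium cap stands in pocket 2 at (255,200), matching the predicted outline. Next is the long cap.

Call:
drive_tool(
  series=[0, 0, -0.15, 0, -0.1, 0, -0.27, 0, -0.3, 0.05, -0.27, 0, -0.5, 0.1, -0.27, 0, -0.7, 0.2, -0.27, 0, -0.85, 0.3, -0.27, 0, -0.95, 0.38, -0.27, 0, -1, 0.38, -0.27, 0, -1, 0.38, -0.27, 0, -1, 0.38, -0.27, 0],
)

```text
time_s: 18.2
tool_pos: [0.5817, 0.0608, 0.1693]
tool_rot: [-0.0, 0.698, 0.716, 0.0]
ft_force: [-0.2, 0.5, 0.6]
opening: 1.004
```

Call:
drive_tool(
  series=[-0.1, 0, 0, 0, -0.25, 0, 0, 0, -0.4, 0, 0, 0, -0.52, 0, 0, 0, -0.61, 0, 0, 0, -0.61, 0, 0.08, 0, -0.61, 0, 0.15, 0, -0.61, 0, 0.2, 0, -0.61, 0, 0.2, 0, -0.61, 0, 0.2, 0],
)

```text
time_s: 19.45
tool_pos: [0.5856, -0.0618, 0.1295]
tool_rot: [0.0, 0.698, 0.716, 0.0]
ft_force: [0.1, 0.8, 0.8]
opening: 0.998
```

```bash
python3 to.py .5856 -.062 .032;  python3 - <<'E'
from w import *
from fit import *
im=wrist()
h=cv2.convexHull(proj(im,SH['cap_long']+[.5856,-.062,0]).astype(np.float32)); cv2.polylines(im['color'],[np.round(h).astype(np.int32)],True,(0,255,0),1)
save(im,'w4.png')
E
```

```text
t 19.45 pos [ 0.5856 -0.0618  0.1295] yaw_y 0.026 open 0.998 F [0.08 0.82 0.79] q [-0.3   0.55  1.44  0.    1.15 -0.33]
shift [-0.001 -0.     0.487]
```

View pics/w4.png

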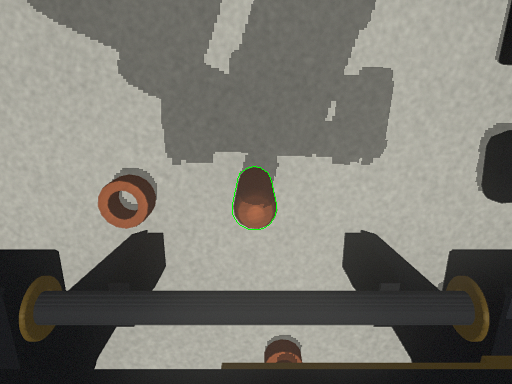

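The wrist picture shows the long cap at (255,198) on the predicted outline. The bush at (127,202) is clear of the fingers. Descend and grip.

Call:
drive_tool(
  series=[0, 0, 0.06, 0, 0, 0, 0.13, 0, 0, 0, 0.2, 0, 0, 0, 0.27, 0, 0, 0, 0.34, 0, 0, 0, 0.4, 0, 0, 0, 0.45, 0, 0, 0, 0.475, 0, 0, 0, 0.487, 0, 0, 0, 0.487, 0],
)

```text
time_s: 20.75
tool_pos: [0.5854, -0.0621, 0.0319]
tool_rot: [0.0, 0.698, 0.716, 0.0]
ft_force: [0.4, -0.3, -0.2]
opening: 1.0
```

Call:
drive_tool(
  series=[0, 0, 0, 0, 0, 0, 0, 0, 0, 0, 0, 0, 0, 0, 0, 0, 0, 0, 0, 0, 0, 0, 0, 0, 0, 0, 0, 0, 0, 0, 0, 0, 0, 0, 0, 0, 0, 0, 0, 0],
  fingers=1,
  squeeze=30,
)

```text
time_s: 22.0
tool_pos: [0.5854, -0.062, 0.0318]
tool_rot: [0.0, 0.698, 0.716, 0.0]
ft_force: [1.5, 0.3, -0.1]
opening: 0.333
```

```bash
python3 to.py .5031 .1935 .17
```

```text
t 22.0 pos [ 0.5854 -0.062   0.0318] yaw_y 0.0255 open 0.333 F [ 1.52  0.29 -0.14] q [-0.3   0.68  1.51  0.    0.95 -0.33]
shift [ 1.288 -0.379 -0.691]
```

Call:
drive_tool(
  series=[0, 0, -0.05, 0, 0, 0, -0.15, 0, 0, 0, -0.3, 0, 0, 0, -0.45, 0, 0.1, 0, -0.6, 0, 0.25, -0.1, -0.69, 0, 0.45, -0.2, -0.69, 0, 0.65, -0.3, -0.69, 0, 0.85, -0.38, -0.69, 0, 1, -0.38, -0.69, 0],
)

```text
time_s: 23.25
tool_pos: [0.5029, 0.1374, 0.1703]
tool_rot: [-0.0, 0.698, 0.716, -0.0]
ft_force: [1.3, 0.3, -2.6]
opening: 0.332
```

```bash
python3 to.py .5031 .1935 .08
```

```text
t 23.25 pos [0.5029 0.1374 0.1703] yaw_y 0.0264 open 0.332 F [ 1.32  0.33 -2.62] q [ 0.04  0.37  1.61 -0.    1.17  0.02]
shift [0.28  0.008 0.451]
```

Call:
drive_tool(
  series=[0.06, 0, 0, 0, 0.14, 0, 0, 0, 0.22, 0.005, 0, 0, 0.27, 0.005, 0, 0, 0.28, 0.005, 0.06, 0, 0.28, 0.005, 0.16, 0, 0.28, 0.005, 0.27, 0, 0.28, 0.005, 0.38, 0, 0.28, 0.005, 0.45, 0, 0.28, 0.005, 0.45, 0],
)

```text
time_s: 24.5
tool_pos: [0.5034, 0.1917, 0.0788]
tool_rot: [-0.001, 0.698, 0.716, -0.001]
ft_force: [-0.0, 0.1, -1.1]
opening: 0.335
```

```bash
python3 to.py .5031 .1935 .0405; python3 - <<'E'
from w import *
from fit import *
im=wrist()
s=env.sense()['tool_pos']
for S,o in [(SH['cap_medium'],[.5014,.2575,.008]),(SH['cap_long'],[s[0],s[1],s[2]-.032]),(ring(.02,.026),[.5031,.1935,0])]:
    h=cv2.convexHull(proj(im,S+o).astype(np.float32)); cv2.polylines(im['color'],[np.round(h).astype(np.int32)],True,(0,255,0),1)
save(im,'w5.png')
E
```

```text
t 24.5 pos [0.5034 0.1917 0.0788] yaw_y 0.0253 open 0.335 F [-0.03  0.12 -1.08] q [ 0.15  0.52  1.64 -0.    0.98  0.12]
shift [ 0.009 -0.001  0.191]
```

View pics/w5.png

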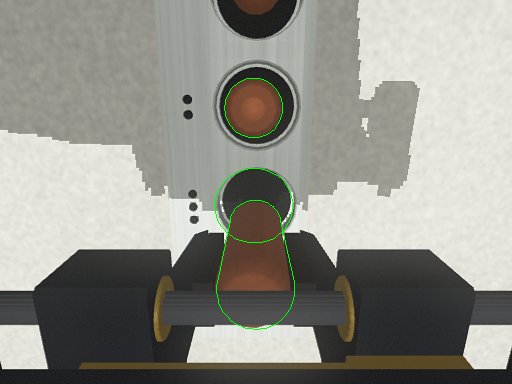

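The picture shows the long cap over pocket 3, which has three dots and its rim at (255,205). The medium cap is upright in pocket 2 at (254,107). I'll lower it.

Call:
drive_tool(
  series=[0.005, 0, 0.04, 0, 0.005, 0, 0.08, 0, 0.005, 0, 0.11, 0, 0.005, 0, 0.13, 0, 0.005, 0, 0.15, 0, 0.005, 0, 0.165, 0, 0.005, 0, 0.178, 0, 0.005, 0, 0.186, 0, 0.005, 0, 0.19, 0, 0.005, 0, 0.19, 0],
)

```text
time_s: 25.8
tool_pos: [0.5038, 0.193, 0.0417]
tool_rot: [0.0, 0.698, 0.716, 0.0]
ft_force: [-0.1, -0.1, -1.6]
opening: 0.331
```

```bash
python3 to.py .5031 .1935 .0395
```

```text
t 25.8 pos [0.5038 0.193  0.0417] yaw_y 0.0255 open 0.331 F [-0.12 -0.1  -1.61] q [0.15 0.58 1.66 0.   0.9  0.12]
shift [ 0.003 -0.004  0.011]
```

Call:
drive_tool(
  series=[0, 0, 0.002, 0, 0, 0, 0.004, 0, 0, 0, 0.006, 0, 0, 0, 0.008, 0, 0, 0, 0.01, 0, 0, 0, 0.01, 0, 0, 0, 0.01, 0, 0, 0, 0.01, 0, 0, 0, 0.01, 0, 0, 0, 0.01, 0],
)

```text
time_s: 27.05
tool_pos: [0.5038, 0.193, 0.0398]
tool_rot: [0.0, 0.698, 0.716, 0.0]
ft_force: [0.4, 0.8, -1.6]
opening: 0.332
```

Call:
drive_tool(
  series=[0, 0, 0.001, 0, 0, 0, 0.002, 0, 0, 0, 0.003, 0, 0, 0, 0.004, 0, 0, 0, 0.004, 0, 0, 0, 0.004, 0, 0, 0, 0.004, 0, 0, 0, 0.004, 0, 0, 0, 0.004, 0, 0, 0, 0.004, 0],
)

```text
time_s: 28.3
tool_pos: [0.504, 0.193, 0.0396]
tool_rot: [0.0, 0.698, 0.716, 0.0]
ft_force: [-2.6, -0.3, 8.1]
opening: 0.329
```

There is an 8 N upward force, so it is on the floor. Release and rise.

Call:
drive_tool(
  series=[0, 0, 0, 0, 0, 0, 0, 0, 0, 0, 0, 0, 0, 0, 0, 0, 0, 0, 0, 0, 0, 0, 0, 0, 0, 0, -0.05, 0, 0, 0, -0.15, 0, 0, 0, -0.3, 0, 0, 0, -0.45, 0],
  fingers=-1,
)

```text
time_s: 29.55
tool_pos: [0.5038, 0.193, 0.1305]
tool_rot: [0.0, 0.698, 0.716, 0.0]
ft_force: [0.9, 0.7, -0.2]
opening: 0.999
```

Call:
drive_tool(
  series=[0, 0, -0.1, 0, -0.1, 0, -0.2, 0, -0.25, 0, -0.3, 0, -0.4, 0, -0.3, 0, -0.6, 0, -0.3, 0, -0.8, 0, -0.3, 0, -0.95, 0, -0.3, 0, -1, 0, -0.3, 0, -1, 0, -0.3, 0, -1, 0, -0.3, 0],
)

```text
time_s: 30.8
tool_pos: [0.5088, -0.006, 0.1891]
tool_rot: [-0.0, 0.698, 0.716, 0.0]
ft_force: [0.5, -0.4, 0.4]
opening: 0.998
```

Call:
drive_tool(
  series=[-0.1, 0, 0, 0, -0.25, 0, 0, 0, -0.4, 0, 0, 0, -0.6, 0, 0, 0, -0.8, 0, 0, 0, -0.9, 0, 0, 0, -1, 0, 0, 0, -1, 0, 0, 0, -1, 0, 0, 0, -1, 0, 0, 0],
)

```text
time_s: 32.05
tool_pos: [0.5141, -0.206, 0.189]
tool_rot: [-0.0, 0.698, 0.716, 0.0]
ft_force: [0.7, -0.7, 1.0]
opening: 1.0
```

```bash
python3 to.py; python3 - <<'E'
from fit import *
ims={c:cam(c) for c in ['scene','top']}
for c in ims: save(ims[c],c+'_end.png')
P={'cap_medium':(.5014,.2575,.008),'cap_long':(.5031,.1935,.008),'cap_short':(.4998,.3235,.008),'bush':(.4778,-.0766,0)}
for q,x in P.items():
    for c in ims:
        p,f=fit([(ims[c],maskbox(near(ims[c],SH[q],x[:2],x[2],4)))],SH[q],x[:2],x[2]); print(q,c,p.round(4),f.round(1))
for c in ims:
  for q in ['stud']: print(c,[(np.round(r['pixel'],1).tolist(),round(r['score'],2)) for r in env.mark_of(c,q)][:2])
big=np.hstack([cv2.resize(ims['top']['color'][160:260,60:220],None,fx=2.5,fy=2.5),cv2.resize(ims['scene']['color'][120:220,230:390],None,fx=2.5,fy=2.5)]); cv2.imwrite('pics/end_tray.png',big[...,::-1])
E
```

```text
t 32.05 pos [ 0.5141 -0.206   0.189 ] yaw_y 0.0266 open 1.0 F [ 0.75 -0.68  0.97] q [-0.59  0.42  1.48  0.    1.24 -0.62]
cap_medium scene [0.4978 0.261 ] [ 0.3 -0.2  0.   0.4 -0.   0. ]
cap_medium top [0.5001 0.2576] [-0.3  0.2  0.3 -0.1 -0.  -0.2]
cap_long scene [0.4995 0.196 ] [-0.  -0.3  0.2  0.6 -0.3 -0.1]
cap_long top [0.5026 0.1925] [-0.1 -0.2 -0.1  0.2  0.1  0. ]
cap_short scene [0.4972 0.328 ] [-0.1 -0.2  0.1  0.5 -0.  -0. ]
cap_short top [0.5001 0.325 ] [-0.2  0.3  0.2 -0.1  0.1 -0.2]
bush scene [ 0.4774 -0.077 ] [-0.  -0.  -0.2 -0.1  0.2  0.1]
bush top [ 0.4787 -0.0764] [-0.2  0.   0.3  0.1 -0.1  0. ]
scene [([196.9, 278.4], 0.71), ([300.4, 170.0], 0.18)]
top [([369.9, 163.6], 0.49)]
```

View pics/end_tray.png

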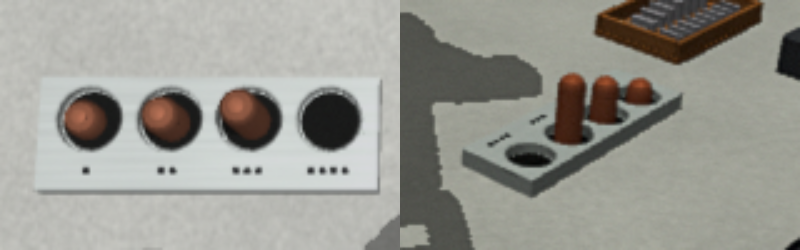

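View pics/scene_end.png

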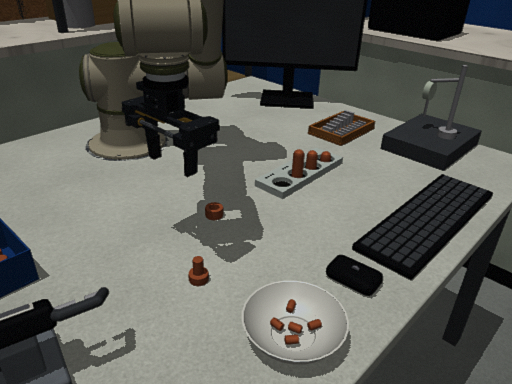

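All three caps stand upright in pockets 1, 2 and 3, with the short, medium and long at (326,157), (312,160) and (298,165) in the scene view. The bush at (214,210) and stud at (199,270) have not moved. I'll hand in.

```bash
python3 -c "
from plant import env
env.job_done(); print(env.sense()['time_s'])"
```

```text
the job is handed in; nothing more can be done
the job is handed in; nothing more can be done
```

The medium cap stands in pocket 2 and the long cap in pocket 3. I lowered each until the floor pushed back (6 N and 8 N at the wrist) before opening the fingers. The job was handed in at about 32 s of the 58 s allowed; no verdict was reported.

**Last checks:**
- **Caps:** the top camera puts both within about 1.5 mm of their pocket centres, and all three caps look upright.
- **Bystanders:** the short cap and the bush are where they started, to within about 1 mm. The stud I checked only by eye and by the network's mark, which shifted about 3 pixels, within its usual scatter.
- **Disagreement:** the scene camera places the three caps in the tray 3–5 mm from where the top camera does. It gave the same offset for the untouched short cap at the start, so I take it as calibration error. Either reading is well inside the 15 mm limit.

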